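Check a heating mantle with the infrared thermometer

ROBOT

A 6-joint arm with a two-finger parallel gripper is mounted at the origin on the work surface. World frame = base frame: x ahead of the robot, y to its left, z up, the work surface at z = 0. Lengths are in m, angles in degrees, forces in N, time in s.
With the tool pointing down it reaches from about 0.35 to 0.95 m from the base axis. Payload 17.4 kg.
Tool frame: the origin (TCP) lies on the front face of the gripper's body, between the roots of the fingers; the fingertips stand 84 mm ahead of it and the grasp point (between the pads) lies 65 mm ahead of it (ctrl.tip_reach is the distance from the TCP to the fingertips, in m); x points along the fingers, y is the direction in which the jaws open and shut, and the axes are right-handed (so a half turn about x gives the same grasp; the last joint's range is limited). The gripper opens to 93 mm and grips with 3 to 60 N. Pads are 15 mm wide; open, the fingers measure 128 mm over their backs; the gripper's body (75 mm by 188 mm) begins 65 mm behind the grasp point.
Start: joints at [-73.098, 6.646, 82.598, -0, 90.757, -2.166], TCP at [0.221, -0.638, 0.303] pointing down, gripper open.
Joint ranges: [-162.19, 162.19], [-47.58, 125.68], [4.15, 143.07], [-65.23, 245.23], [0.69, 171.88], [-170.13, 170.13]. Speed limits (degrees/s): [108.29, 108.29, 127.2, 180, 180, 180].

INTERFACE

Orientations are given as a 3x3 rotation matrix whose columns are the frame's x, y, z axes.
In Python, from rig import readout, vision, ctrl gives the robot as it stands.
- The arm moves only by the tool jog_arm, never from a script. Its argument "steps" is a list of rows, each a list of 3 entries, a list of its own where there are three numbers: the shift along the world's x, y, z in m, then the turn about the world's z in degrees, then the finger opening in m, from 0 to 0.093. A call has exactly 5 rows; each row shifts and turns the pose as measured when the row begins; what a row does not reach is not made up. A row lasts 1/10 s, in which the tool goes at most 50 mm and 8.59 degrees, less where a joint would pass 70% of its speed; a pose out of reach is approached as far as the arm can. A call is refused whole if a number of a shift passes 0.05 or a number of a turn 8.59, either way. A call with a gripper value outside its range is refused whole. The fingers move at their own pace and stop on an object; the grip force is fixed at half the most. Time passes only in rows, so rows that do not move let the fingers close, or fill a call up. It gives the time, the measured TCP pose, the force and the opening at its end, in the units of the state.
- readout.state(): the state, without advancing time (a new reading comes with each control period).
- vision.grab_frame(name): name is "scene" or "top" or "wrist"; returns a dict with "img" (480x640x3 uint8, red, green, blue), "K" (3x3 intrinsics, pixels), "world_to_cam" (4x4, takes a point from world to camera coordinates). Camera axes: x right, y up, looking along -z (the intrinsics and any distortion apply to the point x, -y, -z); pixel columns grow to the right and rows downward; lengths in m; the calibration is good to about 2 mm. The wrist camera is an equidistant fisheye: a pixel r from the principal point sees the ray r / f radians off the axis. A picture is of the moment at which its call begins. There is no depth.
- ctrl.sign_off(): hands the job in, once; it reports no verdict.
The state is a dict: "t": time; "qpos": joint angles; "joint_velocities": joint speeds; "effort": joint torques, N m; "position": TCP position; "tool_rot": TCP orientation; "wrist_force": force on the tool from outside, world axes, zero at the start; "torque": the same for the moment, N m; "grip_width": opening from 0.0 (shut) to 1.0 (fully open).
Only numpy, scipy, OpenCV 4.12 (cv2) and the standard library are available. Lean on these libraries where they do the work, as an engineer would, in place of code of your own. Each camera call takes 0.05 s, during which the arm holds its last target.

TASK

Pick up the infrared thermometer from its mat and point it squarely at the middle of the dark sighting plate on the larger of the two heating mantles, with its nose about 8 cm in front of the plate. Hold it steady there for two seconds, then lay it back down flat on the middle of its mat, the way up it was, without dropping it, and let go.

Things in the scene. Friction and masses are not known exactly. Their poses are not given: they have to be found in the camera images.
- thermometer_mid (a point): Centre (half-way up) of the thermometer: white stick 170 long, 30 wide, 36 tall, flat upright sides, lying flat, this point 18 mm above the mat top. x points forward to the tapered grey nose, whose end is 85 mm ahead (the nose is its last 40 mm, round, 30 to 24 in diameter); z is up, out of the face with the display (on the rear half). About 160 g, balanced here: grip here across the 30 mm.
- thermometer_spot (a point): The thermometer's measuring point, in empty air on its sight line: 80 mm ahead of the nose end, 165 mm ahead of the thermometer's centre, moving with it. Same axes as the thermometer's centre.
- big_mantle_plate (a point): Middle of the outer face of the dark upright plate (44 wide, 60 tall) on the LARGER mantle: a fixed metal pot 160 in diameter, 125 tall (the other: 112, 100 tall, own plate), left or right. It stands off the wall on the robot's side, face 94 mm from the pot axis, middle 105 above the bench, top 10 above the rim: a short dark bar from above. x: level, into the plate (the way to point); z up.
- mat: The thermometer's blue bench mat, fixed on the bench, 220 long (its x axis) by 130 wide, 6 thick. Origin at the centre of its underside, on the bench; z up. The thermometer starts on it, nose within about 15 degrees of the mat's x axis.
Mind the look-alikes: they are no part of the job. Of the things shaped like the part that bears thermometer_mid, the white one is meant.

How it is judged (in metres and radians):
On the way, in this order (a step that is already met when the one before it is completed fails the run):
1. held in the fingers, still for 1 s: measuring point within 20 mm of the larger mantle plate's middle sideways and in height, 30 mm along its normal; axis within 15 degrees of square (x of thermometer_spot in the frame of big_mantle_plate between -0.03 and 0.03 m and y of thermometer_spot in the frame of big_mantle_plate between -0.02 and 0.02 m and z of thermometer_spot in the frame of big_mantle_plate between -0.02 and 0.02 m and angle between the x axis of thermometer_mid and the x axis of big_mantle_plate, either way round below 0.26 rad and linear speed of thermometer below 0.03 m/s and angular speed of thermometer below 0.2 rad/s and contact force between the fingers and thermometer above 0.5 N), for 1 s.
2. lowered onto the mat while still held in the fingers: its centre within 50 mm of the mat's centre and less than 12 mm above its lying height (horizontal distance between thermometer_mid and mat below 0.05 m and z of thermometer_mid in the frame of mat below 0.036 m and contact force between the fingers and thermometer above 0.5 N), for 0.05 s.
At the end, for the whole second after the job is handed in: The thermometer lies flat on its mat, display up (within 10 degrees), its centre within 50 mm of the mat's centre (seen from above) and 18 to 30 mm above the bench, at rest and released (horizontal distance between thermometer_mid and mat below 0.05 m and z of thermometer_mid in the frame of mat between 0.018 and 0.03 m and angle between thermometer_mid's own z axis and vertical below 0.17 rad and linear speed of thermometer below 0.02 m/s); the robot touches nothing.
It also fails if it takes over 48 s, if anything falls off the work surface, if the arm or the gripper's body presses on something with over 40 N, if the wrist force passes 120 N, or if a joint passes its speed limit or range.

## Working session

There is one attempt and no reset: what is moved stays moved. The work goes in short steps, Python scripts to look and compute and a tool call to move; the robot and the scene stay as the last step left them, time stands still between calls to the robot, and variables do not carry over. Pictures are saved under pics/ and viewed, and the job is handed in when it is done.

Besides the shell and the picture viewer there is one more tool, called as name(argument=value, ...) on one line, values as JSON. jog_arm: Moves the arm, as the interface text tells. Its arguments: {"type":"object","properties":{"steps":{"type":"array","items":{"type":"array"}}},"required":["steps"]}

```bash
ls; mkdir -p pics; cat > h.py <<'E'
import numpy as np, cv2
from rig import readout, vision, ctrl
def grab(n,f):
    d=vision.grab_frame(n); cv2.imwrite('pics/'+f,d['img'][:,:,::-1]); np.savez('pics/'+f+'.npz',**{k:np.array(d[k]) for k in('img','K','world_to_cam')}); return d
def load(f): return np.load('pics/'+f+'.npz')
def ray(d,u,v):
    K=d['K'];T=d['world_to_cam'];R=T[:3,:3];c=-R.T@T[:3,3]
    r=np.array([(u-K[0,2])/K[0,0],-(v-K[1,2])/K[1,1],-1.]);return c,R.T@r
def onplane(d,u,v,z):
    c,r=ray(d,u,v);return c+r*(z-c[2])/r[2]
def proj(d,p):
    T=d['world_to_cam'];q=T[:3,:3]@np.array(p)+T[:3,3];K=d['K'];return K[0,0]*q[0]/-q[2]+K[0,2],K[1,1]*-q[1]/-q[2]+K[1,2]
E
python3 - <<'E'
from h import *
for n in('top','scene'):
    d=grab(n,n+'0.png');print(n,d['K'],d['world_to_cam'],[k for k in d])
s=readout.state();print(s['t'],s['tool_rot'])
E
```

```text
pics
top [[439.62688312   0.         313.64050556]
 [  0.         439.62688312 239.30827882]
 [  0.           0.           1.        ]] [[-0.00703838 -0.99995117  0.0069371   0.0039983 ]
 [ 0.99656771 -0.00644201  0.0825306  -0.49650678]
 [-0.08248188  0.00749417  0.99656439 -1.0894291 ]
 [ 0.          0.          0.          1.        ]] ['img', 'K', 'world_to_cam']
scene [[441.36754779   0.         323.69388945]
 [  0.         441.36754779 236.92388014]
 [  0.           0.           1.        ]] [[-0.63688538  0.77094583  0.00441975  0.31920407]
 [-0.43788576 -0.36644788  0.82095798  0.12005934]
 [ 0.63453374  0.52092079  0.5709715  -1.26809412]
 [ 0.          0.          0.          1.        ]] ['img', 'K', 'world_to_cam']
0.1 [[-3.08971013e-04  3.26689966e-01 -9.45131510e-01]
 [ 9.24619816e-04 -9.45131058e-01 -3.26690112e-01]
 [-9.99999525e-01 -9.74825097e-04 -1.00459161e-05]]
```

```bash
echo
```

```text
(no output)
```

View pics/top0.png

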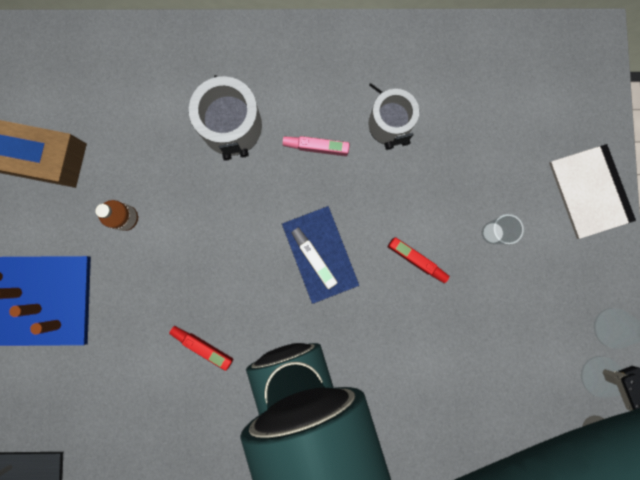

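View pics/scene0.png

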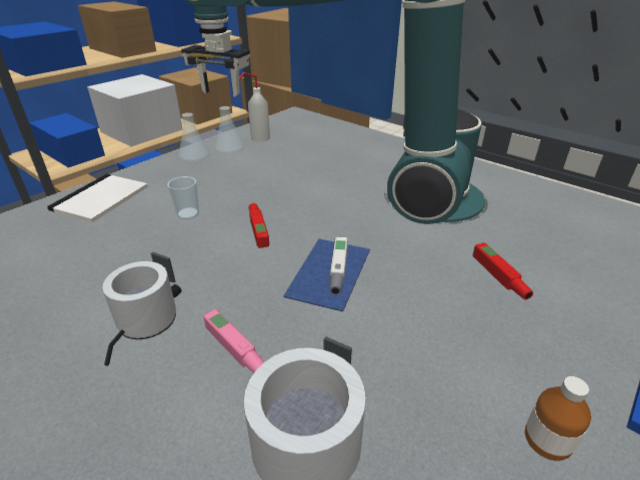

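The top picture shows four thermometer shapes: white (315,258) on the blue mat, pink (315,145), red (200,347) and red (418,259). The white one on the mat is meant. There are two mantles, at (224,112) and (396,115). The left one is larger, and its plate is near (235,153). I'll confirm both with an enlarged crop.

```bash
python3 - <<'E'
from h import *
i=load('top0.png')['img'];j=load('scene0.png')['img']
a=cv2.resize(i[65:175,175:285],(400,400),interpolation=cv2.INTER_CUBIC)
b=cv2.resize(i[200:310,265:375],(400,400),interpolation=cv2.INTER_CUBIC)
cv2.imwrite('pics/crop1.png',np.hstack([a,b])[:,:,::-1])
c=cv2.resize(j[225:480,230:400],(400,600),interpolation=cv2.INTER_CUBIC)
e=cv2.resize(i[65:175,345:455],(400,600))
cv2.imwrite('pics/crop2.png',np.hstack([c,e])[:,:,::-1])
E
```

```text
(no output)
```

View pics/crop1.png

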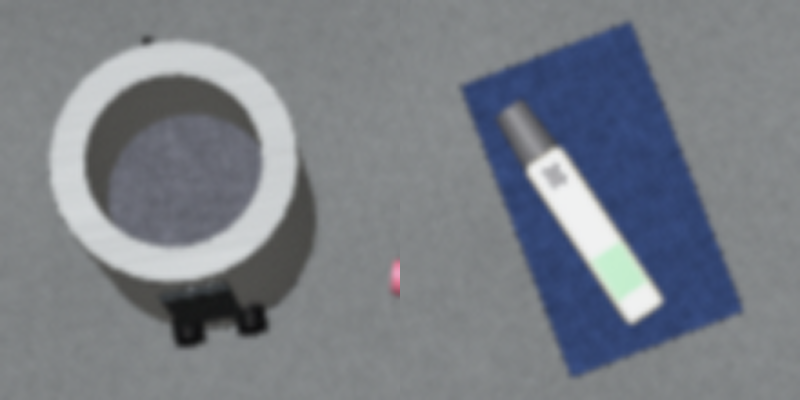

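View pics/crop2.png

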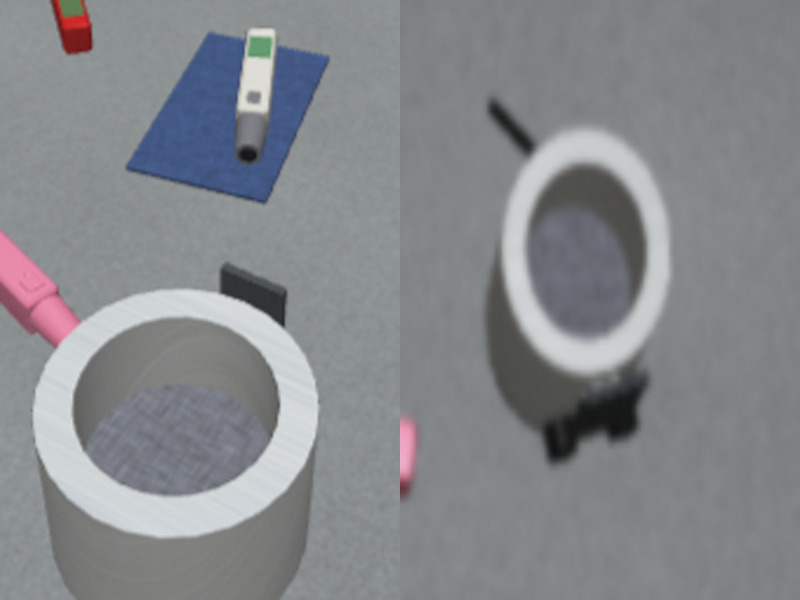

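The crops show the white thermometer on the mat, nose to the upper left and display at the lower right. The big mantle's plate bar is near top (220–238,144–147), with two dark knobs below it. Next I'll measure positions.

```bash
python3 - <<'E'
from h import *
d=load('top0.png');s=load('scene0.png');i=d['img'].astype(int)
g=i.min(2)
m=((g>165)).astype(np.uint8);m[:, :180]=0;m[:,270:]=0;m[170:]=0
c=max(cv2.findContours(m,cv2.RETR_EXTERNAL,cv2.CHAIN_APPROX_NONE)[0],key=len)[:,0]
P=np.array([onplane(d,u,v,.125)[:2] for u,v in c])
(cx,cy),r=cv2.minEnclosingCircle(P.astype(np.float32));
A=np.c_[2*P,np.ones(len(P))];x=np.linalg.lstsq(A,(P**2).sum(1),rcond=None)[0];print('pot top cam',x[:2],np.sqrt(x[2]+x[0]**2+x[1]**2),(cx,cy),r)
ax=x[:2]
for u,v in[(219.8,146.7),(238.3,143.9)]:print('bar top',onplane(d,u,v,.135))
for u,v in[(222,265),(286,292)]:print('bar scene',onplane(s,u/2.353+230,v/2.353+225,.135))
# mat
b=((i[:,:,2]-i[:,:,0]>40)).astype(np.uint8);b[:,:270]=0;b[:190]=0;b[320:]=0;b[:,380:]=0
k=np.ones((3,3))
c=max(cv2.findContours(b,cv2.RETR_EXTERNAL,cv2.CHAIN_APPROX_NONE)[0],key=len)
R=cv2.boxPoints(cv2.minAreaRect(c));Q=np.array([onplane(d,u,v,.006)for u,v in R]);print(R);print('mat',Q.mean(0),[np.linalg.norm(Q[j]-Q[j-1]) for j in range(4)],Q[:,:2])
# thermometer: inside mat, not blue
h=np.zeros_like(b);cv2.fillPoly(h,[R.astype(np.int32)],1);h=cv2.erode(h,np.ones((5,5)))
t=h*((i[:,:,2]-i[:,:,0])<25).astype(np.uint8)
n,l,st,_=cv2.connectedComponentsWithStats(t);j=1+st[1:,4].argmax();t=(l==j).astype(np.uint8)
c=max(cv2.findContours(t,cv2.RETR_EXTERNAL,cv2.CHAIN_APPROX_NONE)[0],key=len)
rr=cv2.minAreaRect(c);R=cv2.boxPoints(rr);print(rr,R)
for z in(.042,.03):
  Q=np.array([onplane(d,u,v,z)[:2]for u,v in R]);print(z,Q.mean(0),[np.linalg.norm(Q[j]-Q[j-1]) for j in range(4)]);print(Q)
E
```

```text
pot top cam [0.79640614 0.2133744 ] 0.07797001121048938 (0.7966183423995972, 0.21320465207099915) 0.07947216928005219
bar top [0.70217533 0.21584706 0.135     ]
bar top [0.70854713 0.17339261 0.135     ]
bar scene [0.71508036 0.17715751 0.135     ]
bar scene [0.70693402 0.22055682 0.135     ]
[[281.34024 223.48456]
 [328.04642 205.52063]
 [358.69077 285.19586]
 [311.9846  303.1598 ]]
mat [ 0.45992788 -0.01530019  0.006     ] [np.float64(0.21732547243585434), np.float64(0.12867350233137792), np.float64(0.21822381745742606), np.float64(0.12682185194176374)] [[ 0.53897153  0.08307419]
 [ 0.5847765  -0.03717045]
 [ 0.38013868 -0.11296619]
 [ 0.33582482  0.00586168]]
((313.5384521484375, 257.80767822265625), (68.5054702758789, 12.758103370666504), 56.3099365234375) [[289.23077 232.84613]
 [299.84613 225.76921]
 [337.84613 282.76923]
 [327.23077 289.84613]]
0.042 [0.44931402 0.00160601] [np.float64(0.16885986761063446), np.float64(0.031638933678714044), np.float64(0.1691127209961536), np.float64(0.03132093733475148)]
[[ 0.51120068  0.06117551]
 [ 0.52867597  0.0348006 ]
 [ 0.38723442 -0.05789999]
 [ 0.37014503 -0.03165206]]
0.03 [0.4498046  0.00152461] [np.float64(0.17072806978327648), np.float64(0.031988974961317376), np.float64(0.17098372064371303), np.float64(0.031667460425204734)]
[[ 0.51237594  0.06175316]
 [ 0.53004458  0.03508644]
 [ 0.38703817 -0.05863975]
 [ 0.36975971 -0.03210142]]
```

Measured values:
- Thermometer centre ≈ (0.450, 0.0015), nose yaw ≈ 33°.
- Mat centre ≈ (0.460, -0.015), yaw ≈ 20.4°.
- Plate middle ≈ (0.704, 0.196, 0.105), yaw ≈ 10.5°.

I'm moving toward the thermometer now.

jog_arm(steps=[[[0.007,0.02,0],1,0.093],[[0.0143,0.04,0],1,0.093],[[0.0143,0.04,0],1,0.093],[[0.0143,0.04,0],1,0.093],[[0.0143,0.04,0],1,0.093]])

```text
t: 0.6
position: [0.2838, -0.455, 0.2977]
tool_rot: [[-0.003, 0.406, -0.914], [0.006, -0.914, -0.406], [-1.0, -0.006, 0.0]]
wrist_force: [1.0, 0.2, 0.1]
grip_width: 0.999
```

jog_arm(steps=[[[0.0143,0.04,0],1,0.093],[[0.0143,0.04,0],1,0.093],[[0.0143,0.04,0],1,0.093],[[0.0143,0.04,0],1,0.093],[[0.0143,0.04,0],1,0.093]])

```text
t: 1.1
position: [0.3557, -0.2465, 0.2962]
tool_rot: [[-0.004, 0.485, -0.874], [0.006, -0.874, -0.485], [-1.0, -0.008, 0.0]]
wrist_force: [1.5, -0.3, 0.3]
grip_width: 1.0
```

jog_arm(steps=[[[0.015,0.04,-0.01],1,0.093],[[0.015,0.04,-0.02],1,0.093],[[0.015,0.04,-0.02],1,0.093],[[0.015,0.04,-0.02],0.5,0.093],[[0.012,0.035,-0.01],0,0.093]])

```text
t: 1.6
position: [0.4282, -0.0425, 0.2151]
tool_rot: [[0.0, 0.54, -0.842], [0.004, -0.842, -0.54], [-1.0, -0.003, -0.002]]
wrist_force: [0.1, -0.7, -0.1]
grip_width: 0.999
```

jog_arm(steps=[[[0.01,0.03,0],0,0.093],[[0.004,0.01,0],0,0.093],[[0,0,0],0,0.093],[[0,0,0],0,0.093],[[0,0,0],0,0.093]])

```text
t: 2.1
position: [0.4419, 0.0015, 0.2126]
tool_rot: [[-0.003, 0.544, -0.839], [0.004, -0.839, -0.544], [-1.0, -0.005, 0.001]]
wrist_force: [-0.0, 0.3, -0.6]
grip_width: 1.0
```

```bash
python3 - <<'E'
from h import *
d=grab('wrist','w1.png');print(d['K'],d['world_to_cam']);grab('scene','s1.png')
E
```

```text
[[371.64829954   0.         319.32402643]
 [  0.         371.64829954 243.85998665]
 [  0.           0.           1.        ]] [[ 0.54457682 -0.83869306 -0.00548156 -0.24040068]
 [ 0.81233909  0.52906827 -0.24534054 -0.35224646]
 [ 0.20866553  0.12915388  0.96942146 -0.39483771]
 [ 0.          0.          0.          1.        ]]
```

View pics/w1.png

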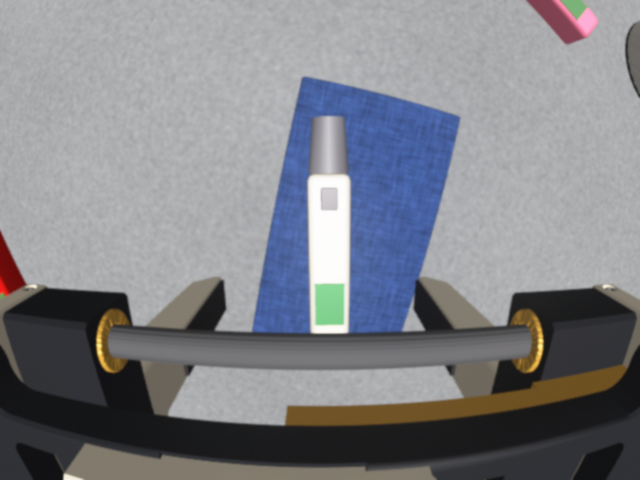

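View pics/s1.png

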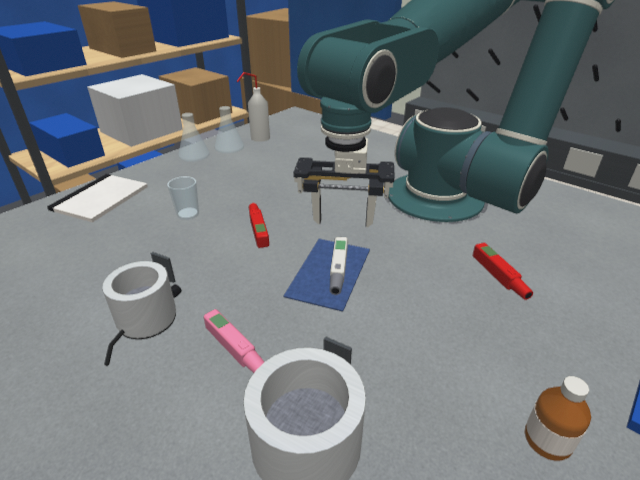

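The wrist view shows the thermometer between the open fingers: shoulder at (309–350,177), nose tip at (312–345,117). I'll refine centre and yaw from it.

```bash
cat >> h.py <<'E'
def wplane(d,u,v,z):
    K=d['K'];T=d['world_to_cam'];R=T[:3,:3];c=-R.T@T[:3,3]
    a=np.array([u-K[0,2],v-K[1,2]]);r=np.hypot(*a);th=r/K[0,0]
    q=np.array([np.sin(th)*a[0]/r,-np.sin(th)*a[1]/r,-np.cos(th)]);w=R.T@q
    return c+w*(z-c[2])/w[2]
E
python3 - <<'E'
from h import *
d=load('w1.png');i=d['img'].astype(int)
m=(i.min(2)>205).astype(np.uint8);m[:170]=0;m[330:]=0;m[:,:295]=0;m[:,365:]=0
print([ (v,np.flatnonzero(m[v]).min(),np.flatnonzero(m[v]).max()) for v in (182,190,215,240,260,275)])
L=[];Rr=[]
for v in range(190,278,4):
    f=np.flatnonzero(m[v]);L.append(wplane(d,f.min()-.5,v,.042)[:2]);Rr.append(wplane(d,f.max()+.5,v,.042)[:2])
L=np.array(L);Rr=np.array(Rr);M=(L+Rr)/2;dd=M[0]-M[-1];dl=L[0]-L[-1];dr=Rr[0]-Rr[-1]
a=lambda x:np.degrees(np.arctan2(x[1],x[0]))
print(a(dd),a(dl),a(dr),np.linalg.norm(L-Rr,axis=1).mean())
e=dd/np.linalg.norm(dd);S=wplane(d,329,176,.042)[:2];print('shoulder',S,'mid',S-.045*e)
Np=wplane(d,328.5,116,.036)[:2];print('nose',Np,'mid',Np-.085*e,'yaw',a(Np-S))
print(readout.state()['position'])
E
```

```text
[(182, np.int64(309), np.int64(348)), (190, np.int64(309), np.int64(348)), (215, np.int64(309), np.int64(348)), (240, np.int64(310), np.int64(348)), (260, np.int64(310), np.int64(348)), (275, np.int64(311), np.int64(348))]
34.00001080085333 33.98760459327714 34.01240197943849 0.027512621105610823
shoulder [0.48840633 0.02238985] mid [ 0.45109964 -0.00277384]
nose [0.52307423 0.04525681] mid [ 0.45260605 -0.0022746 ] yaw 33.408854264916
[0.44189235 0.00140042 0.21263667]
```

jog_arm(steps=[[[0.004,-0.001,-0.03],0.6,0.093],[[0.003,-0.001,-0.03],0,0.093],[[0.001,0,-0.025],0,0.093],[[0,0,-0.02],0,0.093],[[0,0,-0.005],0,0.093]])

```text
t: 2.7
position: [0.4501, -0.0047, 0.1016]
tool_rot: [[0.002, 0.548, -0.837], [0.003, -0.837, -0.548], [-1.0, -0.002, -0.004]]
wrist_force: [-0.1, -0.5, 0.4]
grip_width: 0.997
```

jog_arm(steps=[[[0,0,0],0,0.093],[[0,0,0],0,0.093],[[0,0,0],0,0.093],[[0,0,0],0,0.093],[[0,0,0],0,0.093]])

```text
t: 3.2
position: [0.4512, -0.0059, 0.1051]
tool_rot: [[0.006, 0.546, -0.838], [0.003, -0.838, -0.546], [-1.0, 0.001, -0.007]]
wrist_force: [0.1, -0.5, 0.1]
grip_width: 0.999
```

jog_arm(steps=[[[0,0.005,-0.008],0,0.093],[[0,0.001,-0.006],0,0.093],[[0,0,0],0,0.093],[[0,0,0],0,0.093],[[0,0,0],0,0.093]])

```text
t: 3.7
position: [0.4515, 0.0009, 0.0904]
tool_rot: [[0.007, 0.547, -0.837], [0.003, -0.837, -0.547], [-1.0, 0.001, -0.008]]
wrist_force: [-0.4, -0.5, 0.8]
grip_width: 0.998
```

jog_arm(steps=[[[0,-0.001,0.004],0,0.093],[[0,0,0],0,0.06],[[0,0,0],0,0.03],[[0,0,0],0,0.01],[[0,0,0],0,0.01]])

```text
t: 4.2
position: [0.4515, -0.0003, 0.095]
tool_rot: [[0.007, 0.546, -0.837], [0.003, -0.837, -0.546], [-1.0, 0.001, -0.008]]
wrist_force: [0.3, -0.1, -0.0]
grip_width: 0.709
```

jog_arm(steps=[[[0,0,0],0,0.01],[[0,0,0],0,0.01],[[0,0,0],0,0.01],[[0,0,0],0,0.01],[[0,0,0],0,0.01]])

```text
t: 4.7
position: [0.4514, -0.0003, 0.0948]
tool_rot: [[0.007, 0.546, -0.837], [0.003, -0.837, -0.546], [-1.0, 0.001, -0.008]]
wrist_force: [0.2, -0.3, 0.1]
grip_width: 0.323
```

jog_arm(steps=[[[0,0,0],0,0.01],[[0,0,0],0,0.01],[[0,0,0.008],0,0.01],[[0,0,0.015],0,0.01],[[0,0,0.015],0,0.01]])

```text
t: 5.2
position: [0.4503, -0.0003, 0.1326]
tool_rot: [[0.003, 0.547, -0.837], [0.003, -0.837, -0.547], [-1.0, -0.001, -0.004]]
wrist_force: [-0.6, -0.7, -1.2]
grip_width: 0.321
```

jog_arm(steps=[[[0,0,0.02],-1,0.01],[[0.004,0.008,0.015],-2,0.01],[[0.008,0.015,0.005],-2,0.01],[[0.008,0.015,0],-2,0.01],[[0.008,0.015,0],-2,0.01]])

```text
t: 5.7
position: [0.4789, 0.0531, 0.1796]
tool_rot: [[0.008, 0.402, -0.916], [0.002, -0.916, -0.402], [-1.0, 0.001, -0.008]]
wrist_force: [-0.2, -0.7, -1.3]
grip_width: 0.321
```

Held. Next, move on toward the plate.

jog_arm(steps=[[[0.009,0.016,0],-2,0.01],[[0.009,0.016,0],-2,0.01],[[0.009,0.016,0],-2,0.01],[[0.009,0.016,0],-2,0.01],[[0.007,0.013,0],-2,0.01]])

```text
t: 6.2
position: [0.5234, 0.1337, 0.1825]
tool_rot: [[0.01, 0.229, -0.973], [0.001, -0.973, -0.229], [-1.0, 0.002, -0.01]]
wrist_force: [0.2, -0.1, -1.2]
grip_width: 0.318
```

jog_arm(steps=[[[0.006,0.012,0],-1,0.01],[[0.004,0.007,0],0,0.01],[[0,0,0],0,0.01],[[0,0,0],0,0.01],[[0,0,0],0,0.01]])

```text
t: 6.7
position: [0.5339, 0.1542, 0.1837]
tool_rot: [[0.009, 0.213, -0.977], [0.0, -0.977, -0.213], [-1.0, 0.002, -0.009]]
wrist_force: [0.4, 0.0, -2.1]
grip_width: 0.32
```

jog_arm(steps=[[[0.004,0.006,-0.004],-1,0.01],[[0.004,0.006,-0.004],-1,0.01],[[0,0,0],0,0.01],[[0,0,0],0,0.01],[[0,0,0],0,0.01]])

```text
t: 7.2
position: [0.5423, 0.1663, 0.1748]
tool_rot: [[0.009, 0.175, -0.985], [-0.0, -0.985, -0.175], [-1.0, 0.002, -0.009]]
wrist_force: [1.0, -0.7, -1.0]
grip_width: 0.32
```

```bash
python3 - <<'E'
from h import *
grab('wrist','w2.png');grab('scene','s2.png');grab('top','t2.png');s=readout.state();print(s['t'],s['position'],s['tool_rot'])
E
```

```text
7.35 [0.54231853 0.16619402 0.17503762] [[ 9.38440965e-03  1.75049098e-01 -9.84514980e-01]
 [-2.17897628e-04 -9.84557953e-01 -1.75058816e-01]
 [-9.99955942e-01  1.85734712e-03 -9.20135237e-03]]
```

View pics/w2.png

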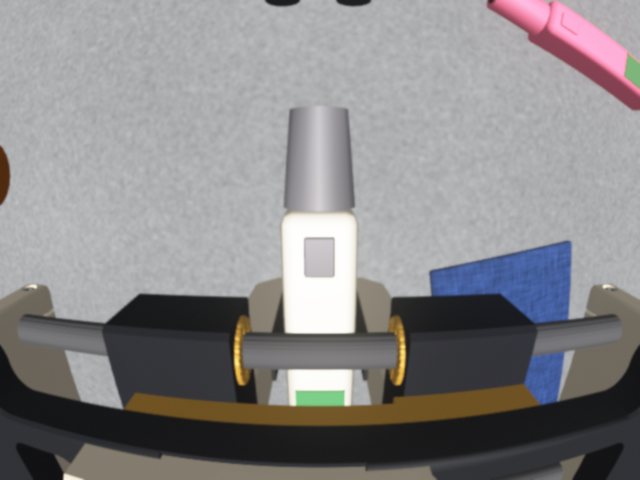

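View pics/t2.png

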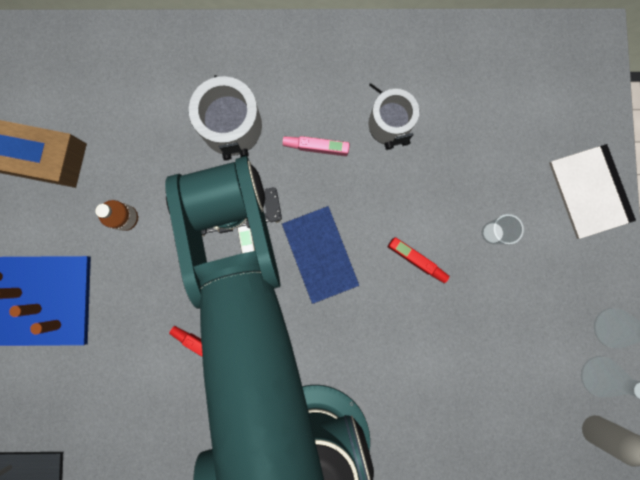

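View pics/s2.png

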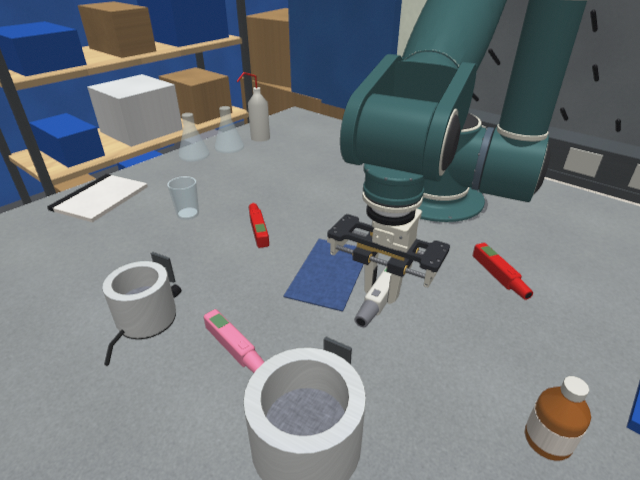

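The wrist view shows the nose tip at (320,108), with the two knobs under the plate at (282,0) and (353,0), symmetric about it. In the scene view the nose tip is near (363,318). I'll cross-check the nose position numerically.

```bash
python3 - <<'E'
from h import *
s=load('s2.png');w=load('w2.png')
i=s['img'][290:340,335:400];cv2.imwrite('pics/c3.png',cv2.resize(i,(650,500),interpolation=cv2.INTER_CUBIC)[:,:,::-1])
n=np.array([.5418+.085*np.cos(.183),.1662+.085*np.sin(.183),.105]);print('exp nose',n,proj(s,n))
# triangulate: wrist nose top pt plane z=.117
print('nose (wrist,z .117)',wplane(w,320,108,.117),'knobs z~.07',wplane(w,282,3,.07),wplane(w,353,3,.07))
print('shoulder z .123',wplane(w,320,210,.123))
E
```

```text
exp nose [0.62538069 0.18166833 0.105     ] (np.float64(361.5246962851881), np.float64(319.54446373046983))
nose (wrist,z .117) [0.62653442 0.17864945 0.117     ] knobs z~.07 [0.68618355 0.20897411 0.07      ] [0.69254173 0.17294767 0.07      ]
shoulder z .123 [0.5890725  0.17199653 0.123     ]
```

View pics/c3.png

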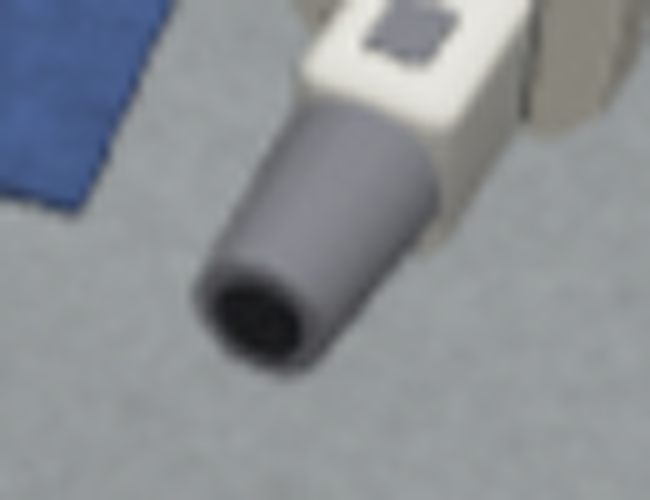

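The nose matches the expected spot to 2 px. Now I'll hold.

jog_arm(steps=[[[0,0,0],0,0.01],[[0,0,0],0,0.01],[[0,0,0],0,0.01],[[0,0,0],0,0.01],[[0,0,0],0,0.01]])

```text
t: 7.85
position: [0.5423, 0.166, 0.1754]
tool_rot: [[0.01, 0.175, -0.985], [-0.0, -0.985, -0.175], [-1.0, 0.002, -0.01]]
wrist_force: [1.0, -0.6, -1.4]
grip_width: 0.319
```

jog_arm(steps=[[[0,0,0],0,0.01],[[0,0,0],0,0.01],[[0,0,0],0,0.01],[[0,0,0],0,0.01],[[0,0,0],0,0.01]])

```text
t: 8.35
position: [0.5423, 0.166, 0.1754]
tool_rot: [[0.01, 0.175, -0.985], [-0.0, -0.985, -0.175], [-1.0, 0.002, -0.01]]
wrist_force: [0.9, -0.5, -1.8]
grip_width: 0.32
```

jog_arm(steps=[[[0,0,0],0,0.01],[[0,0,0],0,0.01],[[0,0,0],0,0.01],[[0,0,0],0,0.01],[[0,0,0],0,0.01]])

```text
t: 8.85
position: [0.5423, 0.166, 0.1754]
tool_rot: [[0.01, 0.175, -0.985], [-0.0, -0.985, -0.175], [-1.0, 0.002, -0.01]]
wrist_force: [0.2, -0.1, -1.6]
grip_width: 0.321
```

jog_arm(steps=[[[0,0,0],0,0.01],[[0,0,0],0,0.01],[[0,0,0],0,0.01],[[0,0,0],0,0.01],[[0,0,0],0,0.01]])

```text
t: 9.35
position: [0.5423, 0.166, 0.1754]
tool_rot: [[0.01, 0.175, -0.985], [-0.0, -0.985, -0.175], [-1.0, 0.002, -0.01]]
wrist_force: [0.4, 0.2, -1.2]
grip_width: 0.323
```

jog_arm(steps=[[[0,0,0],0,0.01],[[0,0,0],0,0.01],[[0,0,0],0,0.01],[[0,0,0],0,0.01],[[0,0,0],0,0.01]])

```text
t: 9.85
position: [0.5423, 0.166, 0.1754]
tool_rot: [[0.01, 0.175, -0.985], [-0.0, -0.985, -0.175], [-1.0, 0.002, -0.01]]
wrist_force: [0.1, 0.6, -0.8]
grip_width: 0.322
```

jog_arm(steps=[[[-0.004,-0.009,0],1,0.01],[[-0.008,-0.018,0],1,0.01],[[-0.009,-0.02,0],1,0.01],[[-0.009,-0.02,0],1,0.01],[[-0.009,-0.02,0],1,0.01]])

```text
t: 10.35
position: [0.5024, 0.0783, 0.1751]
tool_rot: [[0.01, 0.266, -0.964], [0.001, -0.964, -0.266], [-1.0, 0.001, -0.009]]
wrist_force: [0.1, -0.3, -1.8]
grip_width: 0.325
```

jog_arm(steps=[[[-0.009,-0.02,0],1,0.01],[[-0.009,-0.02,0],1,0.01],[[-0.008,-0.017,0],1,0.01],[[-0.005,-0.01,0],1,0.01],[[-0.002,-0.006,0],1,0.01]])

```text
t: 10.85
position: [0.4671, 0.0011, 0.1755]
tool_rot: [[0.011, 0.351, -0.936], [0.002, -0.936, -0.351], [-1.0, 0.002, -0.011]]
wrist_force: [0.4, -0.2, -1.8]
grip_width: 0.32
```

jog_arm(steps=[[[0,0,0],0,0.01],[[0,0,0],0,0.01],[[0,0,0],0,0.01],[[0,0,0],0,0.01],[[0,0,0],0,0.01]])

```text
t: 11.35
position: [0.4672, 0.0014, 0.1757]
tool_rot: [[0.011, 0.35, -0.937], [0.002, -0.937, -0.35], [-1.0, 0.002, -0.011]]
wrist_force: [-0.4, -0.5, -1.1]
grip_width: 0.321
```

jog_arm(steps=[[[-0.002,-0.006,-0.01],0,0.01],[[-0.002,-0.006,-0.015],0,0.01],[[-0.002,-0.004,-0.015],0,0.01],[[0,0,-0.015],0,0.01],[[0,0,-0.01],0,0.01]])

```text
t: 11.85
position: [0.46, -0.0162, 0.105]
tool_rot: [[0.011, 0.35, -0.937], [0.002, -0.937, -0.35], [-1.0, 0.002, -0.011]]
wrist_force: [0.9, 0.1, -1.6]
grip_width: 0.321
```

jog_arm(steps=[[[0,0,0],0,0.01],[[0,0,0],0,0.01],[[0,0,0],0,0.01],[[0,0,0],0,0.01],[[0,0,0],0,0.01]])

```text
t: 12.35
position: [0.4595, -0.0165, 0.1036]
tool_rot: [[0.009, 0.35, -0.937], [0.002, -0.937, -0.35], [-1.0, 0.001, -0.009]]
wrist_force: [-0.1, 0.0, -0.8]
grip_width: 0.318
```

jog_arm(steps=[[[0,0,-0.003],0,0.01],[[0,0,-0.002],0,0.01],[[0,0,-0.001],0,0.01],[[0,0,0],0,0.01],[[0,0,0],0,0.01]])

```text
t: 12.85
position: [0.4598, -0.0164, 0.0978]
tool_rot: [[0.01, 0.35, -0.937], [0.002, -0.937, -0.35], [-1.0, 0.002, -0.01]]
wrist_force: [0.2, -0.6, -1.6]
grip_width: 0.321
```

jog_arm(steps=[[[0,0,-0.001],0,0.01],[[0,0,-0.001],0,0.01],[[0,0,-0.0007],0,0.01],[[0,0,0],0,0.01],[[0,0,0],0,0.01]])

```text
t: 13.35
position: [0.4599, -0.0164, 0.095]
tool_rot: [[0.01, 0.35, -0.937], [0.002, -0.937, -0.35], [-1.0, 0.002, -0.01]]
wrist_force: [-0.7, 0.5, -0.9]
grip_width: 0.32
```

jog_arm(steps=[[[0,0,-0.0005],0,0.01],[[0,0,0],0,0.01],[[0,0,-0.0005],0,0.01],[[0,0,0],0,0.01],[[0,0,0],0,0.01]])

```text
t: 13.85
position: [0.46, -0.0164, 0.0949]
tool_rot: [[0.01, 0.35, -0.937], [0.002, -0.937, -0.35], [-1.0, 0.002, -0.01]]
wrist_force: [-1.5, -0.1, -0.3]
grip_width: 0.317
```

```bash
python3 - <<'E'
from h import *
grab('scene','s3.png');d=load('s3.png')['img'][215:315,280:400];cv2.imwrite('pics/c4.png',cv2.resize(d,(720,600),interpolation=cv2.INTER_CUBIC)[:,:,::-1])
s=readout.state();print(s['position'],s['wrist_force'])
E
```

```text
[ 0.45998899 -0.01643107  0.09486125] [-0.03599652  0.53182031  0.36151496]
```

View pics/c4.png

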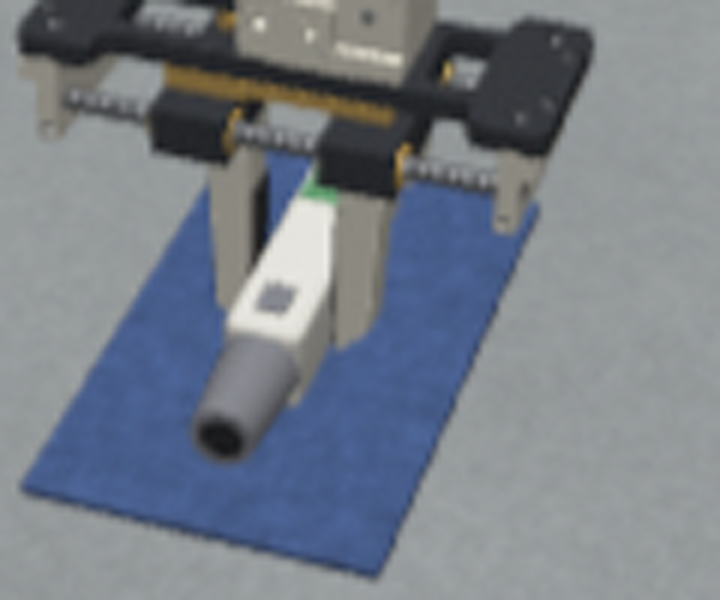

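The thermometer is on the mat: commanded 1 mm lower, the arm didn't move, and the weight came off the wrist force. I'm releasing it.

jog_arm(steps=[[[0,0,0],0,0.04],[[0,0,0],0,0.05],[[0,0,0],0,0.07],[[0,0,0],0,0.093],[[0,0,0],0,0.093]])

```text
t: 14.4
position: [0.4602, -0.0164, 0.0948]
tool_rot: [[0.011, 0.35, -0.937], [0.002, -0.937, -0.35], [-1.0, 0.002, -0.011]]
wrist_force: [-0.1, -0.0, -0.0]
grip_width: 0.704
```

jog_arm(steps=[[[0,0,0],0,0.093],[[0,0,0],0,0.093],[[0,0,0],0,0.093],[[0,0,0.003],0,0.093],[[0,0,0.005],0,0.093]])

```text
t: 14.9
position: [0.4599, -0.0164, 0.1026]
tool_rot: [[0.01, 0.35, -0.937], [0.002, -0.937, -0.35], [-1.0, 0.002, -0.01]]
wrist_force: [0.3, -0.3, 0.1]
grip_width: 1.001
```

jog_arm(steps=[[[0,0,0.015],0,0.093],[[0,0,0.025],0,0.093],[[0,0,0.03],0,0.093],[[0,0,0.03],0,0.093],[[0,0,0.02],0,0.093]])

```text
t: 15.4
position: [0.4583, -0.0163, 0.2266]
tool_rot: [[0.007, 0.35, -0.937], [0.002, -0.937, -0.35], [-1.0, 0.0, -0.007]]
wrist_force: [-0.6, -0.9, 0.5]
grip_width: 0.999
```

jog_arm(steps=[[[0,-0.04,0.01],0,0.093],[[0,-0.04,0],0,0.093],[[0,-0.04,0],0,0.093],[[0,-0.04,0],0,0.093],[[0,-0.03,0],0,0.093]])

```text
t: 15.9
position: [0.4583, -0.2096, 0.2449]
tool_rot: [[0.017, 0.357, -0.934], [-0.0, -0.934, -0.357], [-1.0, 0.006, -0.015]]
wrist_force: [0.1, 0.4, 1.3]
grip_width: 0.998
```

jog_arm(steps=[[[0,-0.03,0],0,0.093],[[0,-0.02,0],0,0.093],[[0,0,0],0,0.093],[[0,0,0],0,0.093],[[0,0,0],0,0.093]])

```text
t: 16.4
position: [0.4572, -0.2645, 0.2465]
tool_rot: [[0.017, 0.353, -0.936], [-0.001, -0.936, -0.353], [-1.0, 0.007, -0.016]]
wrist_force: [-0.5, -0.2, -0.3]
grip_width: 1.003
```

```bash
python3 - <<'E'
from h import *
grab('top','t4.png');grab('scene','s4.png');s=readout.state();print(s['t'],s['position'],s['wrist_force'],np.abs(s['joint_velocities']).max())
E
```

```text
16.5 [ 0.45733567 -0.26429544  0.24654851] [-0.35674904 -0.38053266 -0.25030493] 0.24904669365450816
```

View pics/t4.png

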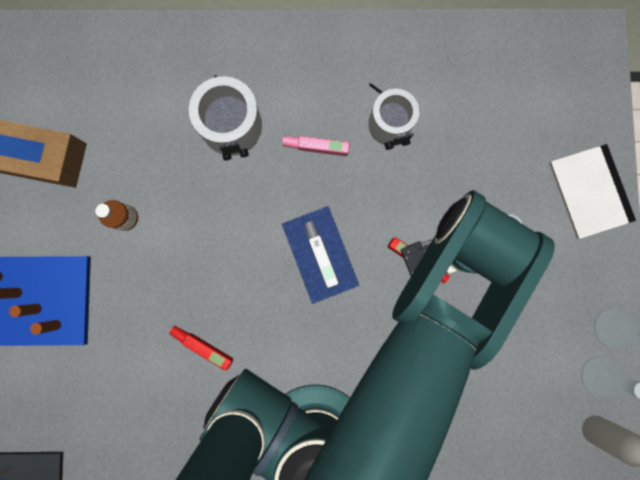

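View pics/s4.png

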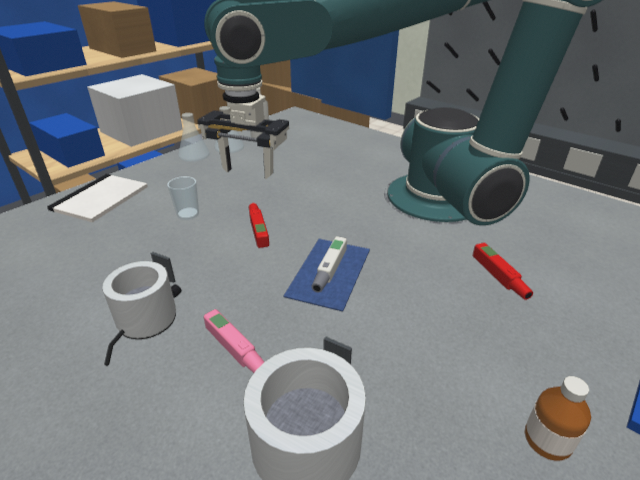

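The thermometer lies display up at top (321,254), with the mat's middle at (320,254). The gripper is open and clear of everything, so I'm handing in.

```bash
python3 -c "
from rig import ctrl
print(ctrl.sign_off())"
```

```text
the job is handed in; nothing more can be done
None
```

I picked up the white thermometer and pointed it at the plate on the larger, left mantle with its nose about 8 cm away. I held it there for about 2.7 s with the readings steady, then laid it back on its mat and let go. The job was handed in at about 16.5 s of the 48 s allowed; it reports no verdict.

- **Aim:** the nose tip was within about 2 px of where I expected it in the scene view, a few millimetres. The wrist and top views had disagreed by 2–4 mm on where the thermometer lay. Both errors are well inside the 20 mm tolerance.
- **Hold:** the TCP moved less than 1 mm during the hold, and the gripper stayed at about 30 mm on the thermometer throughout.
- **Put back:** the arm stopped descending and the wrist force went to about zero before I opened the fingers. The last pictures show the thermometer display up, within about 1 px of the mat's middle, with the gripper open and clear of everything.

The arm drifted a few millimetres on two descents, and I corrected it both times before gripping or releasing.

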